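# Stopper the jar of indenter balls

### The arm

A 6-joint arm with a two-finger parallel gripper is mounted at the origin on a cart in front of the work surface, level with it; the furniture and walls round the work are solid. World frame = base frame: x ahead of the robot, y to its left, z up, the work surface at z = 0. Lengths are in m, angles in rad, forces in N, time in s.
With the tool pointing down it reaches from about 0.225 to 0.875 m from the base axis. Payload 3.4 kg.
Tool frame: the origin (TCP) lies where the fingers leave the gripper's body, on its centre line; the fingertips stand 73 mm ahead of it and the grasp point (between the pads) lies 54 mm ahead of it (manip.grip_point_offset is the distance from the TCP to the grasp point, in m); z points along the fingers, y is the line along which they close (so a half turn about z gives the same grasp; the last joint's range is limited). The gripper opens to 85 mm and grips with 20 to 120 N. Pads are 22 mm wide; open, the fingers measure 114 mm over their backs; the gripper's body (76 mm by 85 mm) begins 54 mm behind the grasp point. The pads swing forward as they close: fully open they stand 13 mm farther back than shut.
Start: joints at [1.181, 0.276, 1.505, -0, 1.361, -0.121], TCP at [0.153, 0.554, 0.304] pointing down, gripper open.
Joint ranges: [-2.89, 2.89], [-0.75, 2.08], [0.22, 2.7], [-1.18, 4.32], [0.11, 2.71], [-2.7, 2.7]. Speed limits (rad/s): [2.57, 2.57, 3.14, 3.14, 3.14, 3.14].

### API

Orientations are given as a unit quaternion [w, x, y, z].
In Python, from rig import sensors, cams, manip, spotter gives the robot as it stands.
- The arm moves only by the tool drive_tool, never from a script. Its argument "targets" is a list of rows, each a list of 4 numbers: the shift along the world's x, y, z in m, then the turn about the world's z in degrees. In form: [[dx, dy, dz, spin], ...]. A call has exactly 5 rows; each row shifts and turns the commanded pose from where the row before left it; what a row does not reach is not made up. A row lasts 1/8 s, in which the tool goes at most 62.5 mm and 10.7 degrees, less where a joint would pass 70% of its speed; a pose out of reach is approached as far as the arm can. A call is refused whole if a number of a shift passes 0.0625 or a number of a turn 10.7, either way. A call with a gripper value outside its range is refused whole. "jaw" is the finger opening in m, from 0 to 0.0854, set as the call begins (left out, the last holds). The fingers move at their own pace and stop on an object; "force" is the grip in N (left out, the last holds). Time passes only in rows, so rows that do not move let the fingers close, or fill a call up. It gives the time, the measured TCP pose, the force and the opening at its end, in the units of the state.
- sensors.get_state(): the state, without advancing time (a new reading comes with each control period).
- cams.get_image(name): name is "side" or "top"; returns a dict with "color" (480x640x3 uint8, red, green, blue), "intrinsics" (3x3 intrinsics, pixels), "D" ([k1, k2, p1, p2, k3] as OpenCV has them; the pictures are not rectified), "R" (3x3) and "t" (3): a world point X has camera coordinates R X + t. Camera axes: x right, y down, z forward; pixel columns grow to the right and rows downward; lengths in m; the calibration is good to about 2 mm. A picture is of the moment at which its call begins. There is no depth.
- manip.sign_off(): hands the job in, once; it reports no verdict.
Trained networks look in the newest picture that a camera, given by its name, has taken for a name from the list of things; names that differ only in an ending like _2 or _b are one class to them, and where a whole thing is asked for, a point or a joint stands for the part that bears it (a point fixed in the world has none). Each returns a list of dicts, best first, with "score" (0 to 1); they miss things now and then, are a little off and sometimes report something else, mostly with a low value. They report only what shows in the picture. A call takes as long as a camera call. They do not tell look-alikes from the thing itself.
- spotter.find_in(query, camera): "point" ([x, y, z] in m, in world coordinates, good to about 4 mm: the middle of the surface that is visible of it).
- spotter.landmark_of(query, camera): "point" ([x, y, z] in m, in world coordinates, good to about 4 mm: a listed point, or the origin of a listed thing).
The state is a dict: "clock": time; "qpos": joint angles; "qd": joint speeds; "effort": joint torques, N m; "position": TCP position; "ee_rot": TCP orientation; "contact_force": force on the tool from outside, world axes, zero at the start; "moment": the same for the moment, N m; "width": finger opening in m.
Only numpy, scipy, OpenCV 4.12 (cv2) and the standard library are available. Lean on these libraries where they do the work, as an engineer would, in place of code of your own. Each camera call takes 0.05 s, during which the arm holds its last target. There are 200 camera calls.

### The job

Close the open amber glass jar with the orange stopper: lower its tapered plug into the neck and keep hold of it until it rests in there, its collar down on the rim, then let go. The bigger black stopper belongs to another jar; leave it where it is, and do not knock the amber jar over or push it away.

Things in the scene. Friction and masses are not known exactly. Their poses are not given: they have to be found in the camera images.
- orange_stopper_center (a point): Centre of the loose orange stopper, on its axis, 34 mm above its foot; it stands upright on the green mat, 68 mm high, about 80 g. From below: tapered plug 30 mm high (diameter 30 at the foot, 38 at its top), collar 8 mm thick, diameter 58, cylindrical grip diameter 28, 30 mm high. The grip's middle is 19 mm above this point, the collar's underside 4 mm below it. z is up its axis.
- jar_mouth (a point): Centre of the open mouth of the amber glass jar, in the plane of its rim, 100 mm above the bench; z is up. The jar stands loose (about 0.6 kg): body 90 mm in diameter, upright neck 28 mm high, 56 mm outside, 46 mm inside, hollow below. With the orange stopper home, collar on the rim, the stopper's centre is 4 mm above this point.
- black_stopper_center (a point): Centre of the loose black stopper, half-way up (34 mm above the mat). Same form and height as the orange one, but its plug is 48 to 56 mm in diameter, too big for this jar, and its collar 72 mm. To be left alone.
Things that resemble listed ones, but are neither listed nor needed, are in the scene too. Of the things shaped like the part that bears orange_stopper_center, the orange one is meant. What is shaped like the part that bears jar_mouth but pink or purple is not meant.

How it is judged:
By the outcome, as a careful person would: the job done as asked, in the order asked, and still so for the second after the job is handed in, with the robot touching nothing.
It also fails if it takes over 35 s, if anything falls off the work surface, if the arm or the gripper's body presses on something with over 40 N, if the wrist force passes 120 N, or if a joint passes its speed limit or range.

## Working session

There is one attempt and no reset: what is moved stays moved. The work goes in short steps, Python scripts to look and compute and a tool call to move; the robot and the scene stay as the last step left them, time stands still between calls to the robot, and variables do not carry over. Pictures are saved under pics/ and viewed, on a budget of 10 in all, crops included, one or two more only if the job needs it, and the job is handed in when it is done.

Besides the shell and the picture viewer there is one more tool, called after "Emit:" in YAML: its name, and indented under it one key for each argument. drive_tool: Moves the arm, as the interface text tells. Its arguments: {"type":"object","properties":{"targets":{"type":"array","items":{"type":"array","items":{"type":"number"}}},"jaw":{"type":"number"},"force":{"type":"number"}},"required":["targets"]}

```bash
mkdir -p pics; ls; python3 - <<'E'
from rig import sensors,cams,manip,spotter
import cv2,numpy as np
for c in("top","side"):
    im=cams.get_image(c); cv2.imwrite(f"pics/{c}0.png",im["color"][:,:,::-1])
    np.savez(f"{c}.npz",K=im["intrinsics"],D=im["D"],R=im["R"],t=im["t"])
    print(c,(-np.array(im["R"]).T@im["t"]).round(3))
    for q in("orange_stopper_center","jar_mouth","black_stopper_center"):
        for r in spotter.landmark_of(q,c):
            p=np.array(r["point"]); px=cv2.projectPoints(p.reshape(1,3),cv2.Rodrigues(np.array(im["R"]))[0],np.array(im["t"]),np.array(im["intrinsics"]),np.array(im["D"]))[0].ravel()
            print(q,round(r["score"],2),p.round(4),px.round())
s=sensors.get_state();print({k:np.round(v,3) for k,v in s.items()},manip.grip_point_offset)
E
```

```text
pics
top [0.288 0.014 1.333]
orange_stopper_center 0.88 [ 0.4572 -0.1946  0.0302] [404. 248.]
orange_stopper_center 0.74 [ 0.3546 -0.1654  0.0339] [394. 287.]
orange_stopper_center 0.71 [ 0.4473 -0.1009  0.0366] [368. 252.]
jar_mouth 0.94 [0.5917 0.2934 0.0998] [212. 194.]
jar_mouth 0.61 [0.4624 0.3324 0.0997] [195. 246.]
jar_mouth 0.6 [0.541  0.152  0.1015] [268. 213.]
black_stopper_center 0.56 [ 0.4321 -0.3235  0.0372] [454. 256.]
side [0.437 1.    0.492]
orange_stopper_center 0.78 [ 0.4466 -0.0968  0.0412] [320. 250.]
orange_stopper_center 0.53 [ 0.46   -0.1969  0.0354] [316. 238.]
jar_mouth 0.98 [0.5966 0.2875 0.1003] [231. 300.]
jar_mouth 0.8 [0.4606 0.3291 0.0957] [308. 317.]
jar_mouth 0.69 [0.5448 0.1468 0.1004] [270. 268.]
black_stopper_center 0.68 [ 0.4356 -0.3252  0.0366] [325. 223.]
{'clock': np.float64(0.4), 'qpos': array([ 1.181,  0.276,  1.505,  0.   ,  1.361, -0.121]), 'qd': array([-0.   , -0.001, -0.003,  0.   ,  0.002, -0.   ]), 'effort': array([-2.0000e-03, -4.1618e+01, -2.4574e+01, -0.0000e+00,  3.0000e-03,
       -0.0000e+00]), 'position': array([0.153, 0.554, 0.304]), 'ee_rot': array([-0.   ,  0.134,  0.991, -0.   ]), 'contact_force': array([-0.404, -0.499, -0.162]), 'moment': array([ 0.023, -0.023, -0.014]), 'width': np.float64(0.085)} 0.0539
```

```bash
python3 - <<'E'
import cv2,numpy as np
a=cv2.imread("pics/top0.png")[150:320,160:490];b=cv2.imread("pics/side0.png")[190:390,180:400]
cv2.imwrite("pics/topc.png",cv2.resize(a,(792,408),interpolation=2));cv2.imwrite("pics/sidec.png",cv2.resize(b,(660,600),interpolation=2))
E
```

```text
(no output)
```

View pics/topc.png

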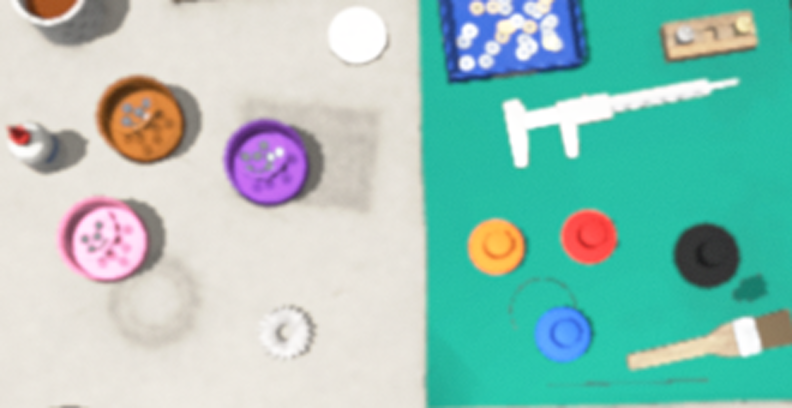

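View pics/sidec.png

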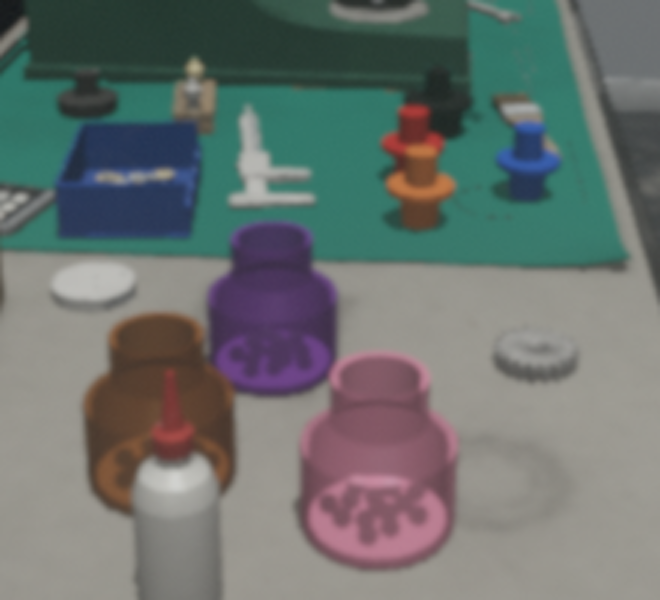

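View pics/top0.png

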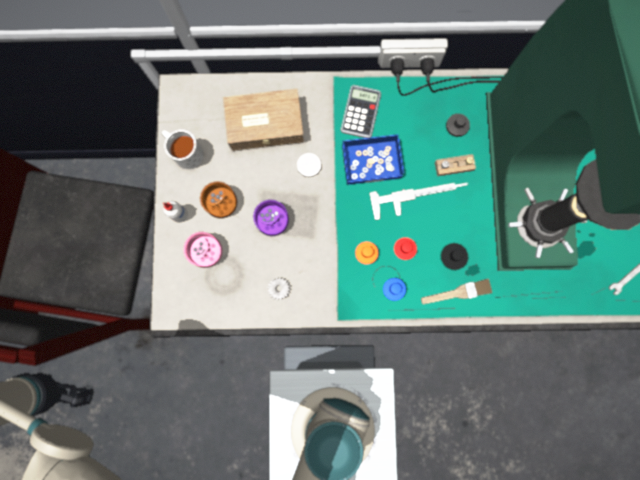

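Stopper candidates in the top picture are orange (367,252), red (405,248), blue (395,288) and black (455,256). The orange one is meant, and the enlarged crops confirm its colour. Jars are amber/brown (218,199), purple (270,217) and pink (204,249), so amber is the one meant. A glue bottle stands beside it at (172,210).

Next I refine both positions by fitting silhouettes.

```bash
cat > h.py <<'E'
import cv2,numpy as np
from scipy.optimize import minimize
def cal(c):
    d=np.load(c+".npz");return cv2.Rodrigues(d["R"])[0],d["t"],d["K"],d["D"]
def proj(P,c): return cv2.projectPoints(np.float64(P).reshape(-1,3),*cal(c))[0].reshape(-1,2)
A=np.linspace(0,2*np.pi,60)
def circ(x,y,z,r): return np.c_[x+r*np.cos(A),y+r*np.sin(A),0*A+z]
def sil(x,y,segs,c,S=8,box=None):
    m=np.zeros((box[3]*S,box[2]*S),np.uint8)
    for z0,r0,z1,r1 in segs:
        p=proj(np.r_[circ(x,y,z0,r0),circ(x,y,z1,r1)],c)
        p=(p-box[:2]+.5)*S
        cv2.fillConvexPoly(m,cv2.convexHull(p.astype(np.float32)).astype(np.int32),255)
    return cv2.resize(m,(box[2],box[3]),interpolation=cv2.INTER_AREA)/255.
def fit(mask,x0,segs,c,box,rows=None):
    u,v,w,h=box;M=mask[v:v+h,u:u+w].astype(float)
    f=lambda q:np.abs(sil(q[0],q[1],segs,c,box=box)-M)[:rows].sum()
    r=minimize(f,x0,method="Nelder-Mead",options=dict(initial_simplex=[x0,[x0[0]+.006,x0[1]],[x0[0],x0[1]+.006]],xatol=2e-4))
    return r.x.round(4),round(r.fun,1),M.sum()
ST=[(0,.015,.03,.019),(.03,.029,.038,.029),(.038,.014,.068,.014)]
def hsv(f): return cv2.cvtColor(cv2.imread(f),cv2.COLOR_BGR2HSV)
E
python3 - <<'E'
from h import *
for c,bs,bj in(("top",(350,238,34,34),(195,175,45,50)),("side",(300,230,40,45),(205,290,60,70))):
    H=hsv(f"pics/{c}0.png")
    for n,p in(("st",proj([.447,-.099,.038],c)[0]),("jar",proj([.594,.29,.1],c)[0])): print(c,n,p.round(1))
    u,v=map(int,proj([.447,-.099,.038],c)[0]);print("st hsv",H[v,u]); 
    m=(H[...,0]>=6)&(H[...,0]<=22)&(H[...,1]>100)&(H[...,2]>60)
    print(fit(m,[.447,-.099],ST,c,bs))
    for zs in (.06,.065,.072):
        J=[(0,.045,zs,.045),(zs,.045,.072,.028),(.072,.028,.1,.028)]
        print(zs,fit(m,[.594,.29],J,c,bj,None if c=="top" else 28))
    cv2.imwrite(f"pics/m{c}.png",m*255)
E
```

```text
top st [367.6 252. ]
top jar [213.2 193.6]
st hsv [ 20 173 255]
(array([ 0.4464, -0.0961]), np.float64(22.0), np.float64(413.0))
0.06 (array([0.5928, 0.2896]), np.float64(181.9), np.float64(944.0))
0.065 (array([0.5929, 0.2887]), np.float64(205.5), np.float64(944.0))
0.072 (array([0.5957, 0.2911]), np.float64(242.5), np.float64(944.0))
side st [320.  251.2]
side jar [232.5 300.8]
st hsv [ 12 150 124]
(array([ 0.4481, -0.1119]), np.float64(50.4), np.float64(369.0))
0.06 (array([0.5943, 0.2956]), np.float64(177.0), np.float64(1579.0))
0.065 (array([0.5947, 0.2966]), np.float64(215.2), np.float64(1579.0))
0.072 (array([0.5944, 0.2963]), np.float64(278.3), np.float64(1579.0))[ WARN:0@0.713] global loadsave.cpp:1063 imwrite_ Unsupported depth image for selected encoder is fallbacked to CV_8U.
```

Emit:
drive_tool:
  targets:
    - [0.02,-0.044,0,-5]
    - [0.02,-0.044,0,-5]
    - [0.02,-0.044,0,-5]
    - [0.02,-0.044,0,-5]
    - [0.02,-0.044,0,-5]
  jaw: 0.0854
  force: 40

```text
clock: 1.02
position: [0.2531, 0.333, 0.3041]
ee_rot: [0.0, 0.346, 0.938, 0.0]
contact_force: [-0.2, 0.2, 0.5]
width: 0.0856
```

Emit:
drive_tool:
  targets:
    - [0.02,-0.044,0,-5]
    - [0.02,-0.044,0,-5]
    - [0.02,-0.044,0,-5]
    - [0.02,-0.044,0,-5]
    - [0.02,-0.044,0,-5]

```text
clock: 1.65
position: [0.3531, 0.1129, 0.3043]
ee_rot: [0.001, 0.541, 0.841, 0.001]
contact_force: [1.6, 0.7, -0.4]
width: 0.0853
```

Emit:
drive_tool:
  targets:
    - [0.02,-0.044,0,-5]
    - [0.02,-0.044,0,-5]
    - [0.02,-0.044,-0.02,-5]
    - [0.017,-0.04,-0.04,-5]
    - [0.017,-0.04,-0.04,-5]

```text
clock: 2.28
position: [0.4475, -0.0993, 0.2034]
ee_rot: [0.001, 0.711, 0.703, 0.001]
contact_force: [-0.3, -0.2, -0.7]
width: 0.0857
```

Emit:
drive_tool:
  targets:
    - [0,0.001,-0.03,0]
    - [0,0,-0.03,0]
    - [0,0,-0.02,0]
    - [0,0,-0.008,0]
    - [0,0,0,0]

```text
clock: 2.9
position: [0.4468, -0.0966, 0.1159]
ee_rot: [-0.0, 0.71, 0.705, -0.0]
contact_force: [0.1, -0.3, -0.4]
width: 0.0855
```

```bash
python3 - <<'E'
from rig import cams
import cv2,numpy as np
im=cams.get_image("side")["color"][:,:,::-1]; cv2.imwrite("pics/s1.png",im)
cv2.imwrite("pics/s1c.png",cv2.resize(im[170:290,240:400],(800,600),interpolation=2))
E
```

```text
(no output)
```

View pics/s1c.png

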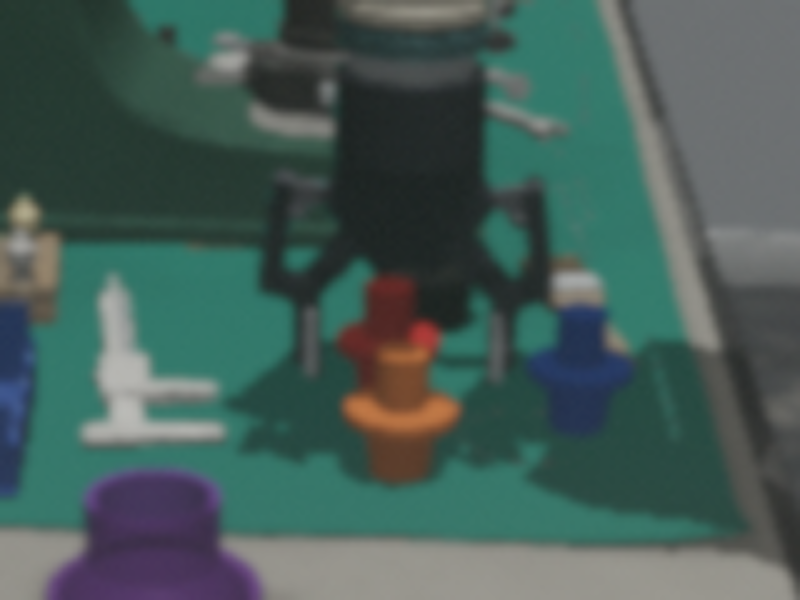

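The fingertips straddle the orange grip: tips at crop (308,375) and (498,378), grip centre at 402. Lower slightly and close.

Emit:
drive_tool:
  targets:
    - [0,-0.001,-0.002,0]
    - [0,0,0,0]
    - [0,0,0,0]
    - [0,0,0,0]
    - [0,0,0,0]
  jaw: 0.015
  force: 40

```text
clock: 3.58
position: [0.4469, -0.0977, 0.1143]
ee_rot: [0.0, 0.71, 0.705, 0.0]
contact_force: [-1.1, 1.3, 5.1]
width: 0.0265
```

Emit:
drive_tool:
  targets:
    - [0,0,0,0]
    - [0,0,0,0]
    - [0,0,0,0]
    - [0,0,0,0]
    - [0,0,0,0]

```text
clock: 4.2
position: [0.4469, -0.0977, 0.1143]
ee_rot: [0.0, 0.71, 0.705, 0.0]
contact_force: [0.1, 0.3, 5.2]
width: 0.0265
```

Emit:
drive_tool:
  targets:
    - [0,0,0.015,0]
    - [0,0,0.035,0]
    - [0,0,0.045,0]
    - [0,0,0.045,0]
    - [0,0,0.036,0]

```text
clock: 4.82
position: [0.4467, -0.0976, 0.2914]
ee_rot: [0.0, 0.71, 0.705, 0.0]
contact_force: [0.4, 0.5, -1.0]
width: 0.0268
```

```bash
python3 - <<'E'
from rig import cams
import cv2,numpy as np
im=cams.get_image("side")["color"][:,:,::-1]; cv2.imwrite("pics/s2.png",im)
cv2.imwrite("pics/s2c.png",cv2.resize(im[90:290,200:420],(660,600),interpolation=2))
E
```

```text
(no output)
```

View pics/s2c.png

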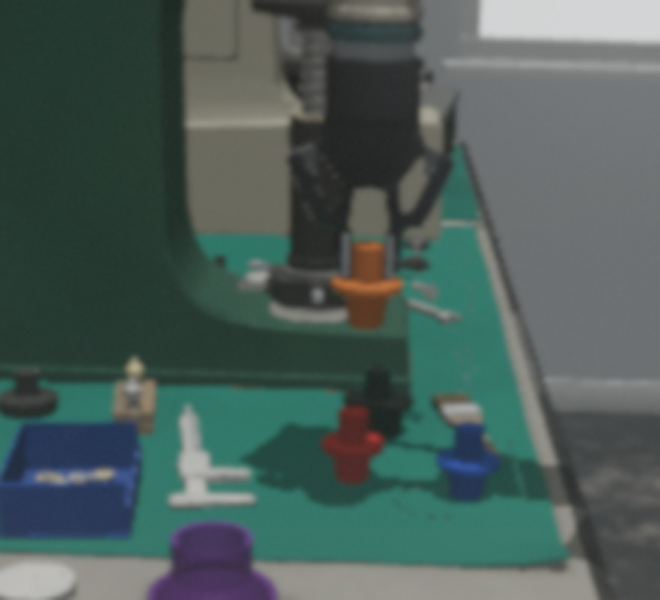

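The stopper is held upright between the pads (collar at crop (366,287)). Carry it over to the jar.

Emit:
drive_tool:
  targets:
    - [0.008,0.02,0,0]
    - [0.015,0.039,0,0]
    - [0.015,0.039,0,0]
    - [0.015,0.039,0,0]
    - [0.015,0.039,0,0]

```text
clock: 5.5
position: [0.5148, 0.0797, 0.2891]
ee_rot: [-0.0, 0.71, 0.705, -0.0]
contact_force: [0.8, -0.2, 0.1]
width: 0.0266
```

Emit:
drive_tool:
  targets:
    - [0.015,0.039,0,0]
    - [0.015,0.039,0,0]
    - [0.015,0.039,0,0]
    - [0.015,0.039,0,0]
    - [0.01,0.03,0,0]

```text
clock: 6.12
position: [0.585, 0.266, 0.2886]
ee_rot: [-0.0, 0.709, 0.705, -0.001]
contact_force: [-0.0, 0.2, -1.2]
width: 0.0268
```

Emit:
drive_tool:
  targets:
    - [0.009,0.026,-0.015,0]
    - [0,0,-0.015,0]
    - [0,0,0,0]
    - [0,0,0,0]
    - [0,0,0,0]

```text
clock: 6.75
position: [0.5939, 0.2896, 0.2608]
ee_rot: [0.0, 0.71, 0.704, 0.001]
contact_force: [0.1, -0.2, -1.0]
width: 0.0263
```

```bash
python3 - <<'E'
from rig import cams,spotter,sensors
import cv2,numpy as np
print(sensors.get_state()["position"])
for c in("side","top"):
    im=cams.get_image(c)["color"][:,:,::-1]; cv2.imwrite(f"pics/{c}3.png",im)
    for q in("orange_stopper_center","jar_mouth"):
        for r in spotter.landmark_of(q,c): print(c,q,round(r["score"],2),np.round(r["point"],4))
im=cv2.imread("pics/side3.png")
cv2.imwrite("pics/s3c.png",cv2.resize(im[220:400,150:330],(600,600),interpolation=2))
E
```

```text
[0.593943   0.28960299 0.26079971]
side orange_stopper_center 0.9 [0.5932 0.2913 0.1852]
side orange_stopper_center 0.87 [ 0.3507 -0.1656  0.038 ]
side orange_stopper_center 0.61 [ 0.4604 -0.2012  0.032 ]
side jar_mouth 0.9 [0.5466 0.1484 0.1017]
side jar_mouth 0.76 [0.5977 0.2892 0.0986]
side jar_mouth 0.57 [0.4632 0.3281 0.0964]
top orange_stopper_center 0.85 [ 0.4572 -0.1922  0.0339]
top orange_stopper_center 0.79 [ 0.3551 -0.1668  0.0319]
top orange_stopper_center 0.56 [0.5955 0.2882 0.1856]
top jar_mouth 0.8 [0.5943 0.2877 0.1034]
top jar_mouth 0.69 [0.5479 0.1544 0.1019]
```

View pics/s3c.png

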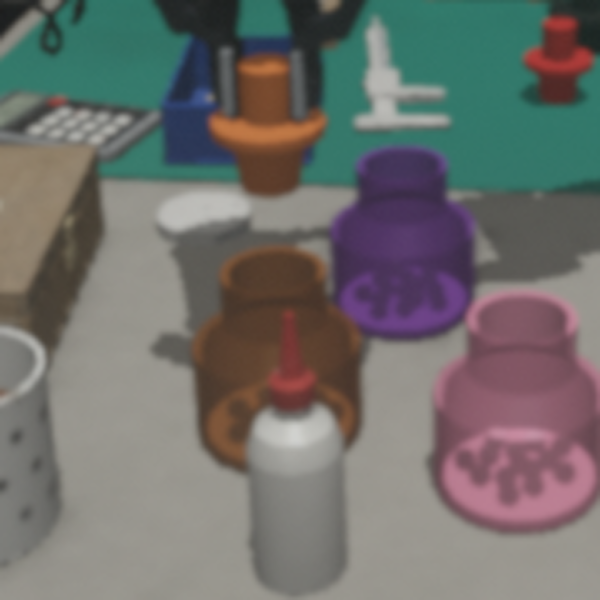

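The stopper hangs above the amber jar: collar centre at crop (267,127), rim centre at about (274,270). I'll check the x alignment at sub-pixel level against the projected axis.

```bash
python3 - <<'E'
from h import *
s=600/180.
x,y=.594,.2896
for n,z,r in(("rim",.1,.028),("neck",.085,.028),("bodytop",.06,.045),("collar",.261-.114+.034,.029),("foot",.147,.015),("gripmid",.2,.014)):
    p=proj(circ(x,y,z,r),"side"); print(n,((p.min(0)-[150,220])*s).round(1),((p.max(0)-[150,220])*s).round(1))
print("d/dx",(proj([[x,y,.1],[x+.001,y,.1],[x,y+.001,.1]],"side")@np.eye(2)*s).round(2))
im=cv2.imread("pics/side3.png").astype(int)
for v in(300,303,306,308): print(v,im[v,212:252].sum(1).tolist())
for v in(258,): print("collar",im[v,208:252,2].tolist())
E
```

```text
rim [220.8 244.2] [329.1 295.7]
neck [222.5 268.7] [330.  321.4]
bodytop [192.6 293.5] [363.4 381.5]
collar [209.4 105.2] [325.9 150.9]
foot [241.3 175.7] [300.6 201. ]
gripmid [237.7  82. ] [294.5 103.1]
d/dx [[ 775.24 1002.45]
 [ 773.34 1002.38]
 [ 774.87 1003.37]]
300 [267, 267, 266, 267, 272, 268, 252, 220, 193, 182, 183, 184, 189, 190, 188, 191, 193, 196, 193, 191, 191, 193, 191, 191, 191, 188, 185, 185, 184, 182, 180, 185, 206, 244, 281, 300, 307, 271, 217, 188]
303 [268, 266, 265, 261, 260, 259, 238, 200, 180, 177, 184, 185, 182, 187, 192, 195, 187, 191, 194, 189, 193, 191, 190, 191, 190, 190, 186, 183, 183, 182, 180, 183, 201, 226, 241, 260, 278, 267, 218, 190]
306 [268, 267, 263, 243, 216, 206, 201, 194, 191, 188, 188, 187, 189, 193, 193, 194, 193, 191, 194, 194, 195, 193, 193, 194, 191, 194, 194, 193, 189, 186, 182, 177, 172, 177, 192, 241, 288, 281, 229, 193]
308 [270, 267, 261, 241, 208, 186, 177, 175, 178, 180, 184, 190, 193, 195, 193, 194, 196, 194, 190, 190, 191, 192, 190, 190, 189, 187, 186, 183, 181, 178, 173, 170, 170, 171, 181, 206, 230, 228, 202, 204]
collar [42, 43, 45, 53, 88, 132, 165, 181, 188, 190, 190, 189, 189, 190, 189, 187, 183, 178, 174, 170, 169, 167, 166, 168, 173, 176, 178, 181, 183, 182, 180, 178, 179, 183, 185, 182, 171, 154, 129, 97, 68, 55, 53, 53]
```

Predicted edges for both the jar rim and the stopper match the picture within about 1 mm in x. Now descend gently; contact with the rim is expected at TCP z of about 0.184.

Emit:
drive_tool:
  targets:
    - [0,0,-0.015,0]
    - [0,0,-0.015,0]
    - [0,0,-0.01,0]
    - [0,0,-0.006,0]
    - [0,0,-0.005,0]

```text
clock: 7.68
position: [0.5938, 0.2904, 0.2085]
ee_rot: [0.0, 0.71, 0.705, 0.0]
contact_force: [-0.8, 0.3, -1.2]
width: 0.0269
```

Emit:
drive_tool:
  targets:
    - [0,0,-0.004,0]
    - [0,0,-0.004,0]
    - [0,0,-0.003,0]
    - [0,0,-0.003,0]
    - [0,0,-0.001,0]

```text
clock: 8.3
position: [0.5936, 0.2904, 0.1937]
ee_rot: [-0.0, 0.71, 0.705, -0.0]
contact_force: [-0.6, -0.2, -1.4]
width: 0.0269
```

Emit:
drive_tool:
  targets:
    - [0,0,-0.003,0]
    - [0,0,-0.002,0]
    - [0,0,-0.002,0]
    - [0,0,-0.001,0]
    - [0,0,0,0]

```text
clock: 8.93
position: [0.5937, 0.2904, 0.1858]
ee_rot: [0.0, 0.71, 0.705, -0.0]
contact_force: [0.8, -0.4, -0.3]
width: 0.0262
```

Emit:
drive_tool:
  targets:
    - [0,0,-0.001,0]
    - [0,0,-0.001,0]
    - [0,0,-0.0005,0]
    - [0,0,0,0]
    - [0,0,0,0]

```text
clock: 9.55
position: [0.5937, 0.2904, 0.1835]
ee_rot: [0.0, 0.71, 0.705, 0.0]
contact_force: [-0.3, -0.7, -1.7]
width: 0.0268
```

Emit:
drive_tool:
  targets:
    - [0,0,-0.0005,0]
    - [0,0,-0.0005,0]
    - [0,0,-0.0005,0]
    - [0,0,0,0]
    - [0,0,0,0]

```text
clock: 10.18
position: [0.5937, 0.2904, 0.182]
ee_rot: [0.0, 0.71, 0.705, 0.0]
contact_force: [-0.9, 0.0, 0.2]
width: 0.0265
```

Emit:
drive_tool:
  targets:
    - [0,0,-0.0005,0]
    - [0,0,-0.0005,0]
    - [0,0,-0.0005,0]
    - [0,0,0,0]
    - [0,0,0,0]

```text
clock: 10.8
position: [0.5937, 0.2904, 0.1819]
ee_rot: [0.0, 0.71, 0.705, 0.0]
contact_force: [-2.9, -1.0, 6.9]
width: 0.0269
```

```bash
python3 - <<'E'
from rig import cams,sensors
import cv2,numpy as np
print(sensors.get_state()["contact_force"])
im=cams.get_image("side")["color"][:,:,::-1]; cv2.imwrite("pics/side4.png",im)
cv2.imwrite("pics/s4c.png",cv2.resize(im[240:340,180:280],(600,600),interpolation=2))
E
```

```text
[-2.93549213 -1.01208034  6.8864012 ]
```

View pics/s4c.png

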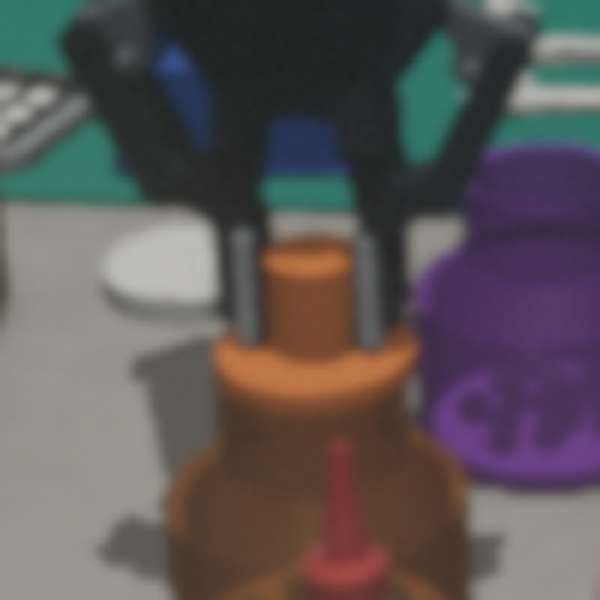

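The collar sits on the rim (crop (316,365)), and the contact force rose to 7 N at z 0.182. I'll relieve it slightly and release.

Emit:
drive_tool:
  targets:
    - [0,0,0.0005,0]
    - [0,0,0.0005,0]
    - [0,0,0,0]
    - [0,0,0,0]
    - [0,0,0,0]

```text
clock: 11.48
position: [0.5937, 0.2904, 0.182]
ee_rot: [0.0, 0.71, 0.705, 0.0]
contact_force: [-0.8, -0.8, 5.9]
width: 0.0264
```

Emit:
drive_tool:
  targets:
    - [0,0,0,0]
    - [0,0,0,0]
    - [0,0,0,0]
    - [0,0,0,0]
    - [0,0,0,0]
  jaw: 0.06

```text
clock: 12.1
position: [0.5937, 0.2904, 0.1813]
ee_rot: [0.0, 0.71, 0.705, 0.0]
contact_force: [0.2, -0.6, -0.6]
width: 0.0598
```

Emit:
drive_tool:
  targets:
    - [0,0,0.005,0]
    - [0,0,0.02,0]
    - [0,0,0.03,0]
    - [0,0,0.04,0]
    - [0,0,0.03,0]

```text
clock: 12.72
position: [0.594, 0.2905, 0.3088]
ee_rot: [0.001, 0.71, 0.705, 0.001]
contact_force: [-0.2, -0.6, 0.0]
width: 0.0599
```

Emit:
drive_tool:
  targets:
    - [-0.03,-0.03,0,0]
    - [-0.04,-0.04,0,0]
    - [-0.04,-0.04,0,0]
    - [-0.04,-0.04,0,0]
    - [-0.02,-0.02,0,0]

```text
clock: 13.35
position: [0.4213, 0.1189, 0.307]
ee_rot: [0.0, 0.71, 0.704, -0.0]
contact_force: [0.7, 0.5, 0.3]
width: 0.06
```

```bash
python3 - <<'E'
from rig import cams,sensors,spotter
import cv2,numpy as np
print(sensors.get_state()["contact_force"])
ims=[]
for c in("side","top"):
    im=cams.get_image(c)["color"][:,:,::-1]; cv2.imwrite(f"pics/{c}5.png",im);ims.append(im)
    for q in("orange_stopper_center","jar_mouth","black_stopper_center"):
        for r in spotter.landmark_of(q,c): print(c,q,round(r["score"],2),np.round(r["point"],4))
cv2.imwrite("pics/f.png",np.hstack([cv2.resize(ims[0][250:390,180:280],(400,560),interpolation=2),cv2.resize(ims[1][150:290,170:270],(400,560),interpolation=2)]))
E
```

```text
[0.6949086  0.50732404 0.34430568]
side orange_stopper_center 0.86 [0.5944 0.2903 0.1065]
side orange_stopper_center 0.81 [ 0.4611 -0.1982  0.0357]
side orange_stopper_center 0.57 [ 0.3493 -0.162   0.0351]
side jar_mouth 0.88 [0.4592 0.3283 0.0987]
side jar_mouth 0.6 [0.5477 0.1505 0.0992]
side jar_mouth 0.59 [0.5968 0.2873 0.0989]
side jar_mouth 0.18 [ 0.4349 -0.3242  0.0354]
side black_stopper_center 0.54 [ 0.4335 -0.3248  0.0366]
top orange_stopper_center 0.77 [ 0.4588 -0.1938  0.0341]
top orange_stopper_center 0.59 [0.5968 0.2884 0.1078]
top orange_stopper_center 0.58 [ 0.3539 -0.1645  0.0367]
top jar_mouth 0.66 [0.5915 0.291  0.1029]
top jar_mouth 0.65 [0.4589 0.3295 0.1008]
top black_stopper_center 0.7 [ 0.4313 -0.3245  0.0362]
```

View pics/f.png

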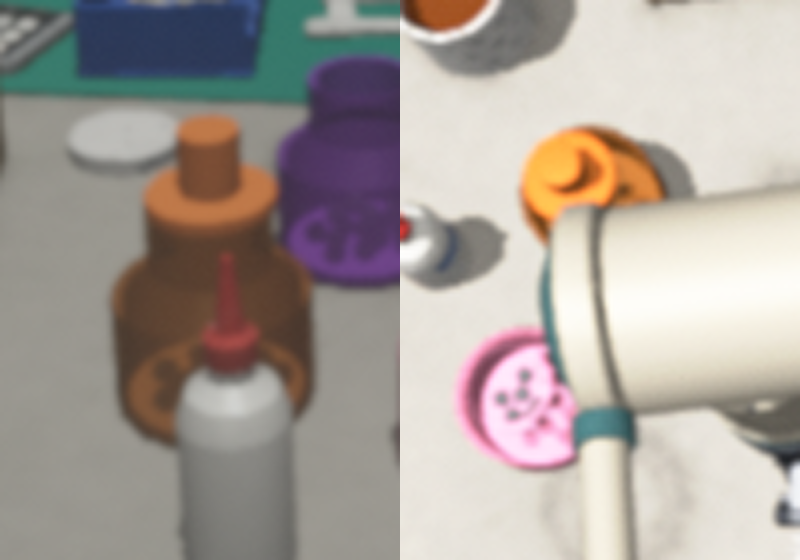

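The stopper sits upright with its collar flush on the amber jar's rim (left half (210,195), right half (570,170)). Its centre reads z of about 0.107, the jar has not moved, and the arm is clear. Handing in.

```bash
python3 -c "
from rig import manip; print(manip.sign_off())"
```

```text
the job is handed in; nothing more can be done
None
```

The amber jar is closed with the orange stopper, and I handed the job in at about 13.5 s. I gripped the stopper by its grip, carried it over and lowered it into the neck. I held it until contact on the rim showed about 7 N, then released it and backed the arm away.

- **Seating:** the last pictures show the stopper upright with its collar flush on the rim. The networks put its centre at z 0.107–0.108, against an expected 0.104, which is within their 4 mm accuracy.
- **Jar and black stopper:** both read where they were at the start, to within a few millimetres.
- **Disagreements:** contact came about 2 mm lower than I had worked out, probably because of the mat's thickness. The two cameras' readings of the jar mouth differed by up to about 6 mm. My first silhouette fit of the orange stopper in the side picture was about 14 mm off, probably because the red stopper behind it was included, so I did not use it.

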